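# Swap three mixed-up containers back onto their own drip mats

### The arm

A 6-joint arm with a two-finger parallel gripper is mounted at the origin on the work surface; the furniture and walls round the work are solid. World frame = base frame: x ahead of the robot, y to its left, z up, the work surface at z = 0. Lengths are in m, angles in degrees, forces in N, time in s.
With the tool pointing down it reaches from about 0.275 to 0.775 m from the base axis. Payload 14.6 kg.
Tool frame: the origin (TCP) lies midway between the tips of the shut fingers; the grasp point (between the pads) lies 19 mm behind it (manip.pinch_z is the distance from the TCP to the grasp point, in m); z points along the fingers, y is the line along which they close (so a half turn about z gives the same grasp; the last joint's range is limited). The gripper opens to 85 mm and grips with 20 to 120 N. Pads are 22 mm wide; open, the fingers measure 114 mm over their backs; the gripper's body (76 mm by 85 mm) begins 54 mm behind the grasp point. The pads swing forward as they close: fully open they stand 13 mm farther back than shut.
Start: joints at [54.586, 15.075, -2.767, 72.158, 0, 81.102], TCP at [0.234, 0.47, 0.231] pointing down, gripper open.
Joint ranges: [-151.79, 151.79], [-50.71, 97.33], [-67.44, 78.34], [-121.81, 120.89], [-77.56, 73.72], [-180, 180]. Speed limits (degrees/s): [108.29, 108.29, 147.25, 159.86, 180, 180].

### API

Orientations are given as [roll, pitch, yaw] about the fixed x, y, z axes, in that order (R = Rz(yaw) Ry(pitch) Rx(roll)).
In Python, from cell import manip, eyes, order gives the robot as it stands.
- The arm moves only by the tool servo_tool, never from a script. Its argument "commands" is a list of rows, each an object with "delta_pos": the shift along the tool's x, y, z in cm, a list of three; "rotation": the turn, a rotation vector about the tool's x, y, z in degrees, a list of three; "claw": the closure in counts, from 0 (fully open) to 255 (shut). In form: [{"delta_pos": [dx, dy, dz], "rotation": [ax, ay, az], "claw": claw}, ...]. A call has 1 to 8 rows; each row shifts and turns the commanded pose from where the row before left it, along the tool's axes as they then stand; what a row does not reach is not made up. A row lasts 1/12 s, in which the tool goes at most 41.7 mm and 7.16 degrees, less where a joint would pass 70% of its speed; a pose out of reach is approached as far as the arm can. A call with a gripper value outside its range is refused whole. The fingers move at their own pace and stop on an object; "squeeze" is the grip in N (left out, the last holds). Time passes only in rows, so rows that do not move let the fingers close. It gives the time, the measured TCP pose, the force, the opening and the grip force at its end, in the units of the state.
- manip.sense(): the state, without advancing time (a new reading comes with each control period).
- eyes.snapshot(name): name is "side" or "top"; returns the picture (420x560x3 uint8, red, green, blue); there is no depth.
- eyes.get_calibration(name): a dict with "fx", "fy", "cx", "cy" (pixels), "rvec" (rotation vector, rad) and "tvec" (3), from world to camera coordinates, as OpenCV has them. Camera axes: x right, y down, z forward; pixel columns grow to the right and rows downward; lengths in m; the calibration is good to about 2 mm. A picture is of the moment at which its call begins. get_calibration takes no time and is no camera call.
- order.job_done(): hands the job in; it is judged then, once.
The state is a dict: "time_s": time; "joint_positions": joint angles; "joint_vel": joint speeds; "effort": joint torques, N m; "tcp_pos": TCP position; "eef_rot": TCP orientation; "contact_force": force on the tool from outside, world axes, zero at the start; "ft_torque": the same for the moment, N m; "grip_width": opening from 0.0 (shut) to 1.0 (fully open); "grip_force": force on a finger pad.
Only numpy, scipy, OpenCV 4.12 (cv2) and the standard library are available. Lean on these libraries where they do the work, as an engineer would, in place of code of your own. Each camera call takes 0.05 s, during which the arm holds its last target. There are 200 camera calls.

### The job

The three containers have been put back on the wrong cork drip mats: move them round so that the slender pigment bottle stands on the smallest cork mat, the small white pot on the middle-sized one and the teal painted bottle on the largest, each upright in the middle of its mat. The square wooden board is free for parking one on the way. Keep the containers upright all the time, and leave the mica jar, the black lid and the jar of grit where they are.

Things in the scene. Friction and masses are not known exactly. Their poses are not given: they have to be found in the camera images.
- pigment_bottle_center (a point): slender dark-blue pigment bottle with a domed cap, round, 22 mm diameter and 63 mm high, standing upright; at the start it stands on one of the cork mats. The point is its centre, half-way up (31.5 mm above its foot). The lowest 38 mm are a plain cylinder, above that the cap is about 18 mm wide. Its z axis points up.
- white_pot_center (a point): low round white pot with a fixed white lid, 44 mm diameter and 32 mm high, standing upright; at the start it stands on one of the cork mats. The point is its centre, half-way up (16 mm above its foot); the sides are straight, the lid is the top 11 mm. (Other small jars lie in the clear bin at the right: they have no part in this.) Its z axis points up.
- teal_bottle_center (a point): small milk bottle covered with dried teal paint, round, 58 mm diameter, 110 mm high, upright on a cork mat at the start; leans 0.05 rad as it stands (uneven foot). The point is its centre, half-way up (55 mm above its foot); about 58 mm wide there, tapering above. Short fingers must take it 60 to 70 mm above its foot, or the palm meets its top. Its z axis points up.
- mat_small: smallest of three round cork mats, 66 mm diameter, 8 mm thick, fixed to the table; the final place of the pigment bottle. Origin: centre of its underside, on the table, so its top is 8 mm above.
- mat_medium: middle-sized round cork mat, 90 mm diameter, 8 mm thick, fixed to the table; the final place of the white pot. Origin: centre of its underside.
- mat_large: largest round cork mat, 114 mm diameter, 8 mm thick, fixed to the table; the final place of the teal bottle. Origin: centre of its underside.
- spare_board: square board of light wood, 100 x 100 mm, 8 mm thick, fixed to the table, empty at the start: the free parking place. Origin: centre of its underside.
- mica_jar_center (a point): bystander, not to be moved: low round jar with a brown patterned lid, 52 mm diameter, 36 mm high, standing on the table between the mats and the robot. The point is its centre, half-way up.
- black_lid_center (a point): bystander, not to be moved: square black lid, 74 x 74 x 26 mm, lying open side up on the table beyond the mats. The point is its centre, half-way up.
- grit_jar_center (a point): bystander, not to be moved: clear round jar of pale grit, 60 mm diameter, 110 mm high, standing on the table beyond the mats, to the left. The point is its centre, half-way up.
Mind the look-alikes: they are no part of the job. What is shaped like the part that bears white_pot_center but pink is not meant. What is shaped like the mat_large but purple is not meant.

How it is judged (in metres and radians):
At the end, for the whole second after the job is handed in: The pigment bottle stands on the smallest mat, the white pot on the middle-sized one and the teal bottle on the largest, each within 15 mm of the middle of its mat, upright (within 0.15 rad) with its foot on the mat (height within 6 mm), released and at rest (horizontal distance between pigment_bottle_center and mat_small below 0.015 m and height (world z) of pigment_bottle_center between 0.0335 and 0.0455 m and angle between each of pigment_bottle_center, white_pot_center, teal_bottle_center's own z axis and vertical below 0.15 rad and linear speed of each of pigment_bottle, white_pot, teal_bottle below 0.02 m/s and horizontal distance between white_pot_center and mat_medium below 0.015 m and height (world z) of white_pot_center between 0.018 and 0.03 m and horizontal distance between teal_bottle_center and mat_large below 0.015 m and height (world z) of teal_bottle_center between 0.057 and 0.069 m); the robot touches nothing.
It fails at once if a container is tipped over (more than 0.6 rad) (angle between any of pigment_bottle_center, white_pot_center, teal_bottle_center's own z axis and vertical above 0.6 rad).
It fails at once if a bystander (mica jar, black lid, jar of grit) is shifted by more than 30 mm (distance of any of mica_jar_center, black_lid_center, grit_jar_center from where it was at the start of the episode above 0.03 m).
It also fails if it takes over 102 s, if anything falls off the work surface, if the arm or the gripper's body presses on something with over 40 N, if the wrist force passes 120 N, or if a joint passes its speed limit or range.

## Working session

There is one attempt and no reset: what is moved stays moved. The work goes in short steps, Python scripts to look and compute and a tool call to move; the robot and the scene stay as the last step left them, time stands still between calls to the robot, and variables do not carry over. Pictures are saved under pics/ and viewed, at most 16 in all, crops included, and the job is handed in when it is done.

Besides the shell and the picture viewer there is one more tool, called after "Request:" as name(argument=value, ...) on one line, values as JSON. servo_tool: Moves the arm, as the interface text tells. Its arguments: {"type":"object","properties":{"commands":{"type":"array","items":{"type":"object","properties":{"delta_pos":{"type":"array","items":{"type":"number"}},"rotation":{"type":"array","items":{"type":"number"}},"claw":{"type":"number"}}}},"squeeze":{"type":"number"}},"required":["commands"]}

```bash
mkdir -p pics; cat > h.py <<'E'
import numpy as np, cv2
from cell import manip, eyes, order
def cal(n):
    c=eyes.get_calibration(n); R,_=cv2.Rodrigues(np.array(c['rvec'],float)); t=np.array(c['tvec'],float).ravel()
    K=np.array([[c['fx'],0,c['cx']],[0,c['fy'],c['cy']],[0,0,1]]); return K,R,t
def ray(n,u,v):
    K,R,t=cal(n); d=R.T@np.linalg.inv(K)@np.array([u,v,1.]); return -R.T@t,d/np.linalg.norm(d)
def onz(n,u,v,z):
    o,d=ray(n,u,v); return o+d*(z-o[2])/d[2]
def proj(n,p):
    K,R,t=cal(n); q=K@(R@np.array(p,float)+t); return q[:2]/q[2]
def two(a,b):
    o1,d1=ray('side',*a);o2,d2=ray('top',*b)
    s=np.linalg.lstsq(np.c_[d1,-d2],o2-o1,rcond=None)[0]; p,q=o1+s[0]*d1,o2+s[1]*d2
    return (p+q)/2,np.linalg.norm(p-q)
def snap(n,f):
    im=cv2.cvtColor(eyes.snapshot(n),cv2.COLOR_RGB2BGR); cv2.imwrite('pics/'+f,im); return im
E
python3 - <<'E'
from h import *
a=snap('side','s0.png');b=snap('top','t0.png')
for n in('side','top'): K,R,t=cal(n); print(n,K[0,0],-R.T@t,R[2])
print(manip.sense(), manip.pinch_z)
E
```

```text
side 413.56921803296973 [0.40684151 0.96895424 0.56914019] [ 0.0803108  -0.82535262 -0.55887676]
top 433.54825826291994 [0.25292744 0.26378668 1.10383324] [ 0.20097308 -0.01743718 -0.97944156]
{'time_s': 0.1, 'joint_positions': array([ 5.45861101e+01,  1.50967325e+01, -2.79895771e+00,  7.21581333e+01,
        7.88728417e-04,  8.11030187e+01]), 'joint_vel': array([-0.07588447,  0.03554257,  0.14010335,  0.05409919, -0.07815881,
       -0.02420913]), 'effort': array([ 3.36929304e-03, -6.38573313e+01,  3.85064650e+01,  9.94741567e-03,
       -1.72473565e-04,  1.02245679e-05]), 'tcp_pos': array([0.23424765, 0.46958201, 0.23087489]), 'eef_rot': array([-1.79946946e+02, -9.10349582e-03,  1.53483087e+02]), 'contact_force': array([0.28362195, 0.03454799, 0.46642809]), 'ft_torque': array([-0.0231257 , -0.00954474, -0.04537108]), 'grip_force': 0.0, 'grip_width': 1.0029840348646748} 0.0187
```

View pics/t0.png

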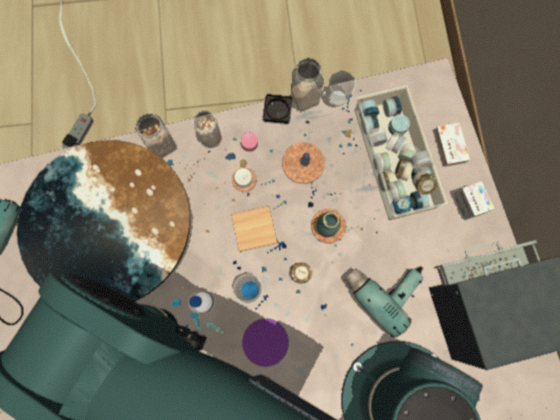

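View pics/s0.png

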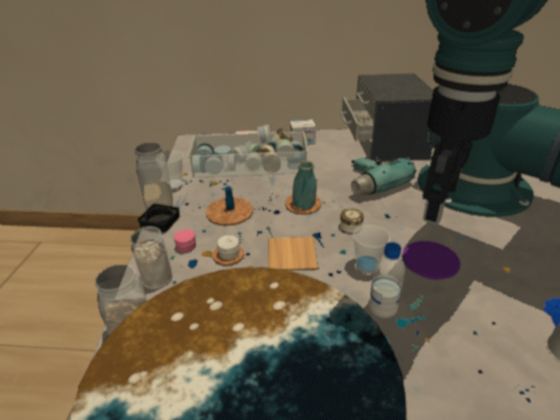

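Top view: the large mat is at (304,162) with the pigment bottle, the small mat at (243,179) with the white pot, and the medium mat at (328,225) with the teal bottle. The board is at (254,229), the mica jar at (301,272) and the black lid at (278,108).

Look-alikes in the top view:
- **White pot:** white pot (243,177), pink pot (249,141), bin jars (395,130), mica jar (301,272).
- **Large mat:** cork (304,162), purple disc (265,342).
- **Bottles:** dark-blue pigment bottle (304,160), white-and-blue bottle (200,300).

By description I choose the dark-blue bottle on the large mat, the white pot on the small mat and the teal bottle on the medium mat.

```bash
cat > m.py <<'E'
from h import *
def circ(P):
    A=np.c_[2*P,np.ones(len(P))]; s=np.linalg.lstsq(A,(P**2).sum(1),rcond=None)[0]; return s[:2],np.sqrt(s[2]+s[:2]@s[:2])
def mats(n,im,seeds,z=0.008):
    hsv=cv2.cvtColor(im,cv2.COLOR_BGR2HSV)
    m=cv2.inRange(hsv,(5,95,90),(16,255,255)); out={}
    m=cv2.morphologyEx(m,cv2.MORPH_OPEN,np.ones((3,3)))
    for k,p in seeds.items():
        w=np.zeros_like(m);cv2.circle(w,p,32,255,-1);w&=m
        ys,xs=np.nonzero(w); h=cv2.convexHull(np.c_[xs,ys].astype(np.int32))[:,0]
        P=np.array([onz(n,u,v,z)[:2] for u,v in h]); c,r=circ(P)
        out[k]=(c,r,np.abs(np.linalg.norm(P-c,axis=1)-r).max())
    return out
E
python3 - <<'E'
from m import *
a=cv2.imread('pics/s0.png');b=cv2.imread('pics/t0.png')
S={'top':(b,{'L':(304,162),'S':(243,179),'M':(328,225)}),'side':(a,{'L':(229,210),'S':(228,254),'M':(304,203)})}
C={}
for n,(im,s) in S.items():
    C[n]=mats(n,im,s); print(n,{k:(np.round(v[0],4),round(v[1],4),round(v[2],4)) for k,v in C[n].items()})
for k in 'LSM': # height by triangulating plane-centre pixels
    px=[proj(n,[*C[n][k][0],.008]) for n in('side','top')]; print(k,two(*px))
print('board top',[onz('top',u,v,.008)[:2].round(4) for u,v in[(232,212),(271,207),(276,245),(238,250)]])
for n,im,r in(('top',b,(210,90,150,200)),('side',a,(130,140,240,140))):
    x,y,w,h=r; cv2.imwrite(f'pics/c_{n}.png',cv2.resize(im[y:y+h,x:x+w],None,fx=3.3 if n=='side' else 3,fy=3.3 if n=='side' else 3,interpolation=cv2.INTER_CUBIC))
E
```

```text
top {'L': (array([0.6171, 0.1554]), np.float64(0.0558), np.float64(0.0007)), 'S': (array([0.5861, 0.3143]), np.float64(0.0293), np.float64(0.002)), 'M': (array([0.441, 0.112]), np.float64(0.0438), np.float64(0.0004))}
side {'L': (array([0.6176, 0.1613]), np.float64(0.0586), np.float64(0.0025)), 'S': (array([0.626 , 0.3029]), np.float64(0.0809), np.float64(0.0662)), 'M': (array([0.4422, 0.1197]), np.float64(0.0448), np.float64(0.0026))}
L (array([0.61894372, 0.15493036, 0.00348287]), np.float64(0.0006068597606964252))
S (array([0.60364799, 0.31550844, 0.01424812]), np.float64(0.037257584413257494))
M (array([0.44224198, 0.11116335, 0.00232183]), np.float64(0.0005365018063475777))
board top [array([0.5034, 0.3542]), array([0.5055, 0.2525]), array([0.4053, 0.2504]), array([0.4032, 0.3478])]
```

View pics/c_top.png

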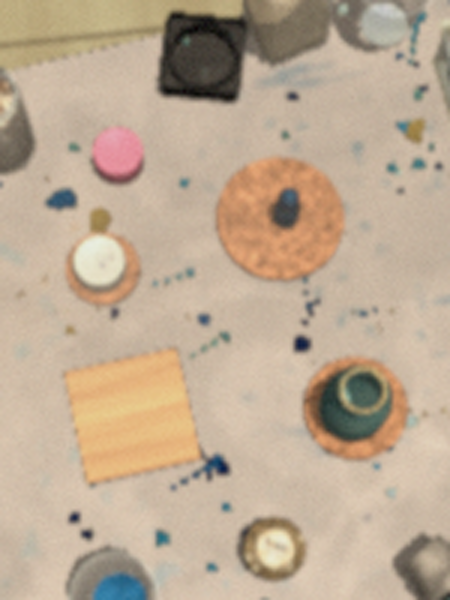

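View pics/c_side.png

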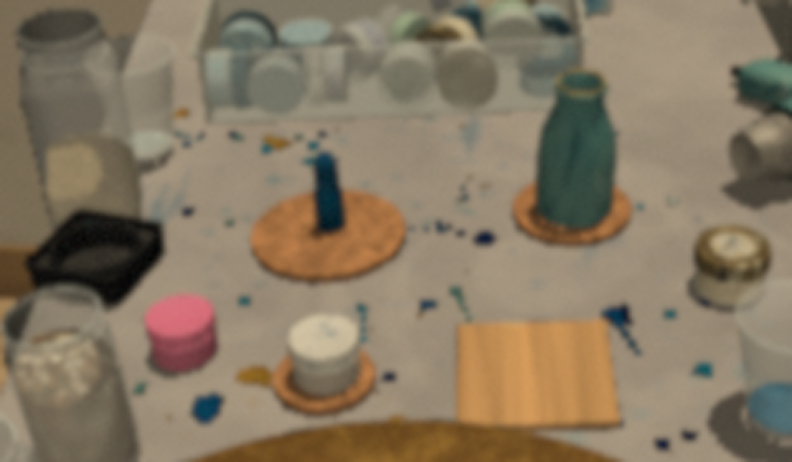

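The crops confirm the choice: the white pot is on the smallest mat, the blue bottle on the largest and the teal bottle on the medium one. The pink pot, the purple disc and the bin jars are excluded. Next I measure the objects.

```bash
cat >> m.py <<'E'
from scipy.optimize import least_squares
def smallmat(b):
    hsv=cv2.cvtColor(b,cv2.COLOR_BGR2HSV); m=cv2.inRange(hsv,(5,80,90),(16,255,255))
    w=np.zeros_like(m);cv2.circle(w,(244,180),16,255,-1);m&=w
    ys,xs=np.nonzero(m);h=cv2.convexHull(np.c_[xs,ys].astype(np.int32))[:,0]
    P=np.array([onz('top',u,v,.008)[:2] for u,v in h])
    f=least_squares(lambda c:np.linalg.norm(P-c,axis=1)-.0325,[.585,.314],loss='soft_l1',f_scale=.001); return f.x,np.round(f.fun,4)
def blob(im,lo,hi,p,r,cs=cv2.COLOR_BGR2HSV):
    m=cv2.inRange(cv2.cvtColor(im,cs),lo,hi);w=np.zeros_like(m);cv2.circle(w,p,r,255,-1);m&=w
    n,l,s,c=cv2.connectedComponentsWithStats(m);i=1+np.argmax(s[1:,4]);return c[i],s[i]
E
python3 - <<'E'
from m import *
np.set_printoptions(precision=4,suppress=True)
a=cv2.imread('pics/s0.png');b=cv2.imread('pics/t0.png')
print('S',smallmat(b))
q=blob(a,(95,90,0),(130,255,130),(229,198),18);r=blob(b,(95,60,0),(130,255,140),(305,160),14);print('pig blob',q,r,two(q[0],r[0]))
print('pig top',two((227.6,187.6),(306.3,153.3)),'on z .071',onz('side',227.6,187.6,.071),onz('top',306.3,153.3,.071))
q=blob(a,(0,0,165),(180,70,255),(228,241),14);r=blob(b,(0,0,190),(180,70,255),(243,178),12);print('pot',q,r,two((228.5,240.9),r[0]),onz('top',*r[0],.04))
print('teal rim',two((306.4,164.8),(330.7,220)),onz('top',330.7,220,.118),onz('side',306.4,164.8,.118))
for n,im,p,R in(('side',a,(305,187),32),('top',b,(329,223),24)):
    q=blob(im,(65,50,0),(100,255,200),p,R);print('teal blob',n,q,onz(n,*q[0],.06))
# known objects: plane checks
print('mica',onz('top',301,272,.036),'lid',onz('top',278,108,.026),'pink',onz('top',249,140,.03),'jarL',onz('top',207,118,.1),onz('top',155,140,0))
for p in([.617,.156,.008],[.442,.113,.008],[.586,.314,.008]):print(proj('side',p),proj('top',p))
E
```

```text
S (array([0.5883, 0.3152]), array([-0.0002, -0.0002, -0.    ,  0.0001,  0.0004,  0.0006,  0.0004,
       -0.0002, -0.0001,  0.0002, -0.0003,  0.0001, -0.0004, -0.0013,
        0.0016,  0.0034, -0.0001, -0.0002, -0.0004, -0.0003]))
pig blob (array([228.9035, 198.3596]), array([226, 187,   7,  22, 114], dtype=int32)) (array([306.0909, 155.3636]), array([305, 154,   3,   4,  11], dtype=int32)) (array([0.622 , 0.1476, 0.0343]), np.float64(0.007499403632705233))
pig top (array([0.6194, 0.1497, 0.065 ]), np.float64(0.0023613297682309087)) on z .071 [0.6156 0.16   0.071 ] [0.6185 0.1504 0.071 ]
pot (array([227.2805, 241.0163]), array([217, 234,  21,  15, 246], dtype=int32)) (array([242.2605, 175.9202]), array([232, 167,  20,  18, 238], dtype=int32)) (array([0.5862, 0.3171, 0.0399]), np.float64(0.002067031328806114)) [0.5872 0.3171 0.04  ]
teal rim (array([0.4347, 0.1189, 0.1144]), np.float64(0.0002752144726690545)) [0.4342 0.1194 0.118 ] [0.4343 0.1258 0.118 ]
teal blob side (array([304.1404, 188.6936]), array([294, 169,  22,  39, 705], dtype=int32)) [0.4384 0.1363 0.06  ]
teal blob top (array([325.013 , 228.5974]), array([317, 217,  22,  19, 154], dtype=int32)) [0.4251 0.1276 0.06  ]
mica [0.3285 0.1972 0.036 ] lid [0.7696 0.2049 0.026 ] pink [0.6862 0.2908 0.03  ] jarL [0.7271 0.3871 0.1   ] [0.7264 0.5441 0.    ]
[229.7564 208.9889] [302.7015 162.2954]
[302.8622 201.7001] [327.6037 225.1096]
[229.7571 251.7541] [244.4393 179.8179]
```

```bash
cat >> h.py <<'E'
from scipy.spatial.transform import Rotation as Ro
def to(*pts):
    s=manip.sense(); p=np.array(s['tcp_pos']); R=Ro.from_euler('xyz',s['eef_rot'],degrees=True)
    print('now',p.round(4),np.round(s['eef_rot'],2),'w',round(s['grip_width'],3),'f',round(s['grip_force'],1),'t',s['time_s'])
    for q in pts:
        d=R.inv().apply(np.array(q)-p)*100; print(q,'tool cm',d.round(2),round(np.linalg.norm(d),1)); p=np.array(q)
E
python3 -c "
from h import *
to((.6185,.151,.2),(.6185,.151,.017),(.6185,.151,.15),(.4543,.3013,.15),(.4543,.3013,.017))"
```

```text
now [0.2342 0.4696 0.2309] [-1.7995e+02 -1.0000e-02  1.5348e+02] w 1.003 f 0.0 t 0.1
(0.6185, 0.151, 0.2) tool cm [-48.61 -11.35   3.09] 50.0
(0.6185, 0.151, 0.017) tool cm [-0.    0.02 18.3 ] 18.3
(0.6185, 0.151, 0.15) tool cm [ 0.00e+00 -1.00e-02 -1.33e+01] 13.3
(0.4543, 0.3013, 0.15) tool cm [21.4   6.12 -0.  ] 22.3
(0.4543, 0.3013, 0.017) tool cm [-0.00e+00  1.00e-02  1.33e+01] 13.3
```

Request:
servo_tool(commands=[{"delta_pos": [-1.5,-0.35,0.1],"claw": 0},{"delta_pos": [-3.1,-0.7,0.2],"claw": 0},{"delta_pos": [-3.5,-0.8,0.2],"claw": 0},{"delta_pos": [-3.5,-0.8,0.2],"claw": 0},{"delta_pos": [-3.5,-0.8,0.2],"claw": 0},{"delta_pos": [-3.5,-0.8,0.2],"claw": 0},{"delta_pos": [-3.5,-0.8,0.2],"claw": 0},{"delta_pos": [-3.5,-0.8,0.2],"claw": 0}], squeeze=25)

```text
$.commands[0]: bad value
```

Request:
servo_tool(commands=[{"delta_pos": [-3.5,-0.8,0.2],"claw": 0},{"delta_pos": [-3.5,-0.8,0.2],"claw": 0},{"delta_pos": [-3.5,-0.8,0.2],"claw": 0},{"delta_pos": [-3.5,-0.8,0.2],"claw": 0},{"delta_pos": [-3.5,-0.9,0.3],"claw": 0},{"delta_pos": [-3.0,-0.8,0.3],"claw": 0},{"delta_pos": [-2.0,-0.7,0.3],"claw": 0},{"delta_pos": [0,0,0],"claw": 0}])

```text
$.commands[0]: bad value
```

```bash
python3 -c "
from h import *
to((.6185,.151,.1),(.6185,.151,.017))
im=snap('side','s1.png');b=snap('top','t1.png')
cv2.imwrite('pics/c1.png',np.hstack([cv2.resize(im[90:260,150:330],(720//2*1,340)),cv2.resize(b[80:250,220:400],(360,340))]))"
```

```text
now [0.2342 0.4696 0.2309] [-1.7995e+02 -1.0000e-02  1.5348e+02] w 1.003 f 0.0 t 0.1
(0.6185, 0.151, 0.1) tool cm [-48.61 -11.34  13.09] 51.6
(0.6185, 0.151, 0.017) tool cm [-0.    0.01  8.3 ] 8.3
```

View pics/c1.png

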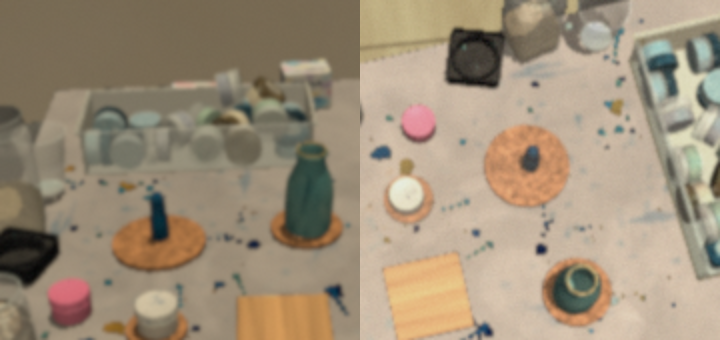

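The arm hasn't moved, because rows also need a "rotation" entry. The scene is unchanged: the bottle is still at the centre of the large mat.

Request:
servo_tool(commands=[{"delta_pos": [-1.5,-0.35,0.1],"rotation": [0,0,0],"claw": 0},{"delta_pos": [-3.1,-0.7,0.2],"rotation": [0,0,0],"claw": 0},{"delta_pos": [-3.5,-0.8,0.2],"rotation": [0,0,0],"claw": 0},{"delta_pos": [-3.5,-0.8,0.2],"rotation": [0,0,0],"claw": 0},{"delta_pos": [-3.5,-0.8,0.2],"rotation": [0,0,0],"claw": 0},{"delta_pos": [-3.5,-0.8,0.2],"rotation": [0,0,0],"claw": 0},{"delta_pos": [-3.5,-0.8,0.2],"rotation": [0,0,0],"claw": 0},{"delta_pos": [-3.5,-0.8,0.2],"rotation": [0,0,0],"claw": 0}], squeeze=25)

```text
time_s: 0.87
tcp_pos: [0.4384, 0.3017, 0.2162]
eef_rot: [180.0, -0.0, 153.5]
contact_force: [-0.1, 1.0, 0.1]
grip_width: 1.001
grip_force: 0.0
```

Request:
servo_tool(commands=[{"delta_pos": [-3.5,-0.8,0.2],"rotation": [0,0,0],"claw": 0},{"delta_pos": [-3.5,-0.8,0.2],"rotation": [0,0,0],"claw": 0},{"delta_pos": [-3.5,-0.8,0.2],"rotation": [0,0,0],"claw": 0},{"delta_pos": [-3.5,-0.8,0.2],"rotation": [0,0,0],"claw": 0},{"delta_pos": [-3.5,-0.9,0.3],"rotation": [0,0,0],"claw": 0},{"delta_pos": [-3.0,-0.8,0.3],"rotation": [0,0,0],"claw": 0},{"delta_pos": [-2.0,-0.7,0.3],"rotation": [0,0,0],"claw": 0},{"delta_pos": [0,0,0],"rotation": [0,0,0],"claw": 0}])

```text
time_s: 1.53
tcp_pos: [0.6159, 0.1496, 0.1977]
eef_rot: [-179.9, -0.0, 153.3]
contact_force: [0.6, -0.3, -1.2]
grip_width: 1.0
grip_force: 0.0
```

```bash
python3 -c "
from h import *
to((.6185,.151,.1),(.6185,.151,.017))
im=snap('side','s1.png');b=snap('top','t1.png')
cv2.imwrite('pics/c2.png',np.hstack([cv2.resize(im[90:260,150:330],(720//2*1,340)),cv2.resize(b[80:250,220:400],(360,340))]))"
```

```text
now [0.6159 0.1496 0.1977] [-1.7993e+02 -4.0000e-02  1.5330e+02] w 1.0 f 0.0 t 1.5333
(0.6185, 0.151, 0.1) tool cm [-0.18  0.26  9.77] 9.8
(0.6185, 0.151, 0.017) tool cm [-0.01  0.01  8.3 ] 8.3
```

View pics/c2.png

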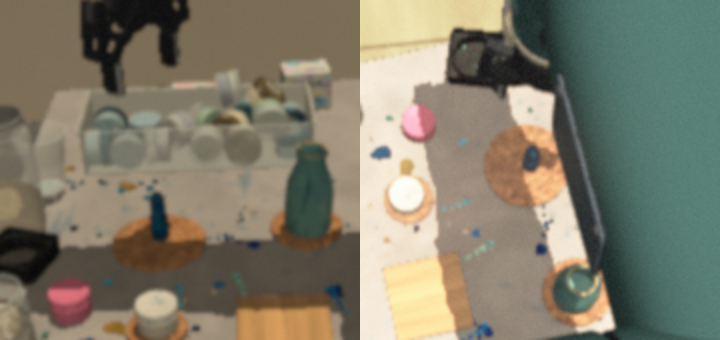

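The gripper is above the pigment bottle (bottle at (159,215) in the left half of the crop). Descending.

Request:
servo_tool(commands=[{"delta_pos": [-0.1,0.1,2],"rotation": [0,0,0],"claw": 0},{"delta_pos": [-0.1,0.1,3],"rotation": [0,0,0],"claw": 0},{"delta_pos": [0,0,3],"rotation": [0,0,0],"claw": 0},{"delta_pos": [0,0,3],"rotation": [0,0,0],"claw": 0},{"delta_pos": [0,0,3],"rotation": [0,0,0],"claw": 0},{"delta_pos": [0,0,2.5],"rotation": [0,0,0],"claw": 0},{"delta_pos": [0,0,1.5],"rotation": [0,0,0],"claw": 0},{"delta_pos": [0,0,0],"rotation": [0,0,0],"claw": 0}])

```text
time_s: 2.3
tcp_pos: [0.6137, 0.1543, 0.0166]
eef_rot: [-179.9, -0.2, 153.6]
contact_force: [0.3, -0.7, 0.8]
grip_width: 0.998
grip_force: 0.0
```

```bash
python3 -c "
from h import *
to((.6185,.151,.017))
im=snap('side','s2.png')
cv2.imwrite('pics/c3.png',cv2.resize(im[90:260,150:330],(720,600)))"
```

```text
now [0.6137 0.1543 0.0166] [-179.86   -0.23  153.56] w 0.998 f 0.0 t 2.3
(0.6185, 0.151, 0.017) tool cm [-0.58 -0.08 -0.04] 0.6
```

View pics/c3.png

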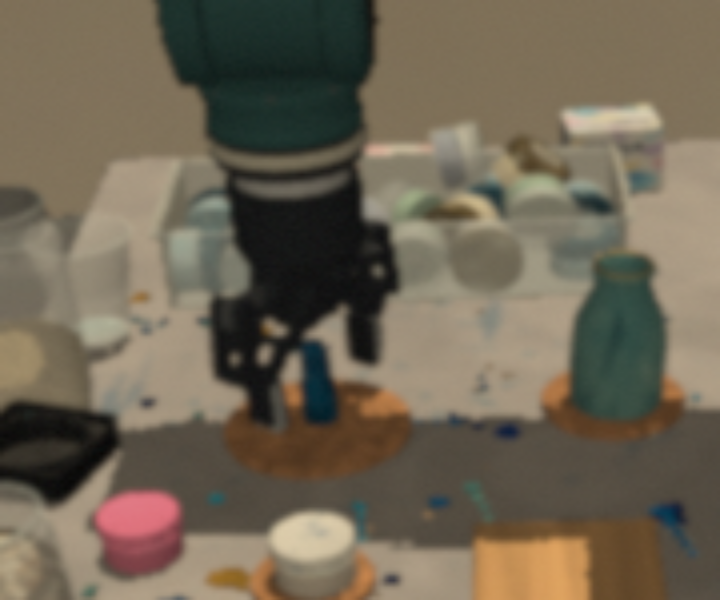

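The bottle (320,385) stands between the fingers. A small correction, then close.

Request:
servo_tool(commands=[{"delta_pos": [-0.4,-0.1,0],"rotation": [0,0,0],"claw": 0},{"delta_pos": [0,0,0],"rotation": [0,0,0],"claw": 120},{"delta_pos": [0,0,0],"rotation": [0,0,0],"claw": 255},{"delta_pos": [0,0,0],"rotation": [0,0,0],"claw": 255},{"delta_pos": [0,0,0],"rotation": [0,0,0],"claw": 255},{"delta_pos": [0,0,0],"rotation": [0,0,0],"claw": 255},{"delta_pos": [0,0,0],"rotation": [0,0,0],"claw": 255},{"delta_pos": [0,0,0],"rotation": [0,0,0],"claw": 255}], squeeze=25)

```text
time_s: 3.02
tcp_pos: [0.6196, 0.1508, 0.0196]
eef_rot: [180.0, 0.0, 153.5]
contact_force: [-2.1, 0.5, 5.9]
grip_width: 0.244
grip_force: 24.9
```

```bash
python3 -c "
from h import *
to((.6185,.151,.12),(.4543,.3013,.12),(.4543,.3013,.018))"
```

```text
now [0.6196 0.1508 0.0196] [1.7999e+02 2.0000e-02 1.5348e+02] w 0.244 f 24.9 t 3.0167
(0.6185, 0.151, 0.12) tool cm [  0.1   -0.03 -10.04] 10.0
(0.4543, 0.3013, 0.12) tool cm [ 2.14e+01  6.12e+00 -1.00e-02] 22.3
(0.4543, 0.3013, 0.018) tool cm [ 0.  -0.  10.2] 10.2
```

Request:
servo_tool(commands=[{"delta_pos": [0,0,-1],"rotation": [0,0,0],"claw": 255},{"delta_pos": [0,0,-2],"rotation": [0,0,0],"claw": 255},{"delta_pos": [0,0,-2.5],"rotation": [0,0,0],"claw": 255},{"delta_pos": [0,0,-2.5],"rotation": [0,0,0],"claw": 255},{"delta_pos": [1.0,0.3,-2.0],"rotation": [0,0,0],"claw": 255},{"delta_pos": [2.0,0.6,0],"rotation": [0,0,0],"claw": 255},{"delta_pos": [3.0,0.8,0],"rotation": [0,0,0],"claw": 255},{"delta_pos": [3.0,0.8,0],"rotation": [0,0,0],"claw": 255}])

```text
time_s: 3.68
tcp_pos: [0.5497, 0.2136, 0.1201]
eef_rot: [180.0, 0.0, 153.4]
contact_force: [0.9, 0.9, 0.5]
grip_width: 0.245
grip_force: 24.5
```

Request:
servo_tool(commands=[{"delta_pos": [3.0,0.9,0],"rotation": [0,0,0],"claw": 255},{"delta_pos": [3.0,0.9,0],"rotation": [0,0,0],"claw": 255},{"delta_pos": [3.0,0.9,0],"rotation": [0,0,0],"claw": 255},{"delta_pos": [2.0,0.5,1],"rotation": [0,0,0],"claw": 255},{"delta_pos": [1.4,0.4,2],"rotation": [0,0,0],"claw": 255},{"delta_pos": [0,0,2.5],"rotation": [0,0,0],"claw": 255},{"delta_pos": [0,0,1.5],"rotation": [0,0,0],"claw": 255},{"delta_pos": [0,0,0],"rotation": [0,0,0],"claw": 255}])

```text
time_s: 4.35
tcp_pos: [0.4536, 0.3005, 0.0473]
eef_rot: [-179.8, -0.1, 153.5]
contact_force: [-0.8, -0.8, 0.1]
grip_width: 0.248
grip_force: 24.5
```

```bash
python3 -c "
from h import *
to((.4543,.3013,.02))
im=snap('side','s3.png')
cv2.imwrite('pics/c4.png',cv2.resize(im[90:300,150:400],(714,600)))"
```

```text
now [0.4536 0.3005 0.0473] [-1.7983e+02 -1.4000e-01  1.5352e+02] w 0.248 f 24.5 t 4.35
(0.4543, 0.3013, 0.02) tool cm [-0.03  0.11  2.73] 2.7
```

View pics/c4.png

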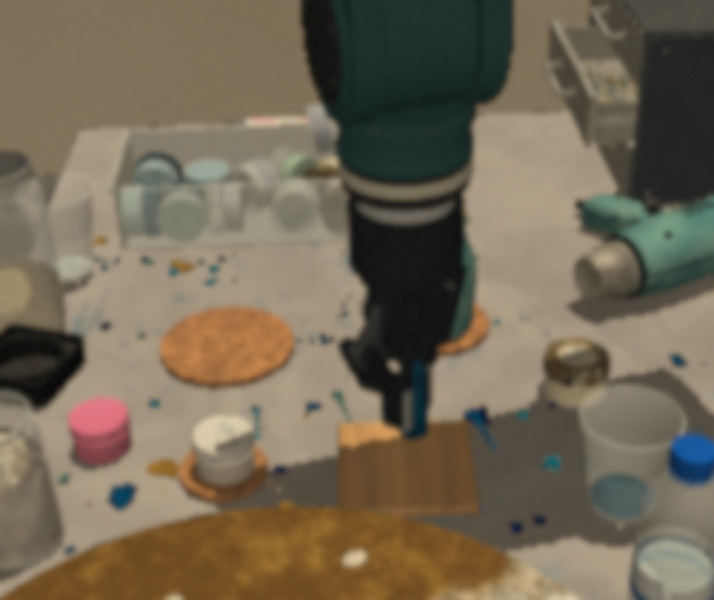

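The bottle is held upright over the board (418,400). Lower and release.

Request:
servo_tool(commands=[{"delta_pos": [0,0,1.2],"rotation": [0,0,0],"claw": 255},{"delta_pos": [0,0,1.0],"rotation": [0,0,0],"claw": 255},{"delta_pos": [0,0,0.5],"rotation": [0,0,0],"claw": 255},{"delta_pos": [0,0,0.2],"rotation": [0,0,0],"claw": 255},{"delta_pos": [0,0,0],"rotation": [0,0,0],"claw": 255},{"delta_pos": [0,0,0],"rotation": [0,0,0],"claw": 255},{"delta_pos": [0,0,0],"rotation": [0,0,0],"claw": 255},{"delta_pos": [0,0,0],"rotation": [0,0,0],"claw": 255}])

```text
time_s: 5.07
tcp_pos: [0.4555, 0.301, 0.0207]
eef_rot: [180.0, 0.0, 153.5]
contact_force: [-0.2, -0.2, 0.1]
grip_width: 0.248
grip_force: 24.5
```

Request:
servo_tool(commands=[{"delta_pos": [0,0,0.05],"rotation": [0,0,0],"claw": 255},{"delta_pos": [0,0,0],"rotation": [0,0,0],"claw": 255},{"delta_pos": [0,0,0],"rotation": [0,0,0],"claw": 160},{"delta_pos": [0,0,0],"rotation": [0,0,0],"claw": 100},{"delta_pos": [0,0,0],"rotation": [0,0,0],"claw": 0},{"delta_pos": [0,0,0],"rotation": [0,0,0],"claw": 0},{"delta_pos": [0,0,0],"rotation": [0,0,0],"claw": 0},{"delta_pos": [0,0,0],"rotation": [0,0,0],"claw": 0}])

```text
time_s: 5.73
tcp_pos: [0.4552, 0.3009, 0.0198]
eef_rot: [-180.0, 0.0, 153.5]
contact_force: [-0.2, -0.1, 0.3]
grip_width: 1.001
grip_force: 0.0
```

```bash
python3 -c "
from h import *
to((.4543,.3013,.24),(.437,.117,.24),(.437,.117,.05))"
```

```text
now [0.4552 0.3009 0.0198] [-180.      0.    153.49] w 1.001 f 0.0 t 5.7333
(0.4543, 0.3013, 0.24) tool cm [ 1.000e-01 -1.000e-02 -2.202e+01] 22.0
(0.437, 0.117, 0.24) tool cm [ -6.68 -17.26   0.  ] 18.5
(0.437, 0.117, 0.05) tool cm [ 0.  0. 19.] 19.0
```

Request:
servo_tool(commands=[{"delta_pos": [0,0,-1],"rotation": [0,0,0],"claw": 0},{"delta_pos": [0,0,-2.5],"rotation": [0,0,0],"claw": 0},{"delta_pos": [0,0,-3.5],"rotation": [0,0,0],"claw": 0},{"delta_pos": [0,0,-3.5],"rotation": [0,0,0],"claw": 0},{"delta_pos": [0,0,-3.5],"rotation": [0,0,0],"claw": 0},{"delta_pos": [-0.4,-1,-2.5],"rotation": [0,0,0],"claw": 0},{"delta_pos": [-0.8,-2,-1.5],"rotation": [0,0,0],"claw": 0},{"delta_pos": [-1.1,-2.8,0],"rotation": [0,0,0],"claw": 0}])

```text
time_s: 6.4
tcp_pos: [0.4511, 0.2395, 0.2036]
eef_rot: [179.8, 0.2, 153.6]
contact_force: [1.0, -0.1, -0.1]
grip_width: 1.001
grip_force: 0.0
```

Request:
servo_tool(commands=[{"delta_pos": [-1.1,-2.8,0],"rotation": [0,0,0],"claw": 0},{"delta_pos": [-1.1,-2.8,0],"rotation": [0,0,0],"claw": 0},{"delta_pos": [-1.1,-2.8,0],"rotation": [0,0,0],"claw": 0},{"delta_pos": [-0.7,-2,0],"rotation": [0,0,0],"claw": 0},{"delta_pos": [-0.4,-1,0],"rotation": [0,0,0],"claw": 0},{"delta_pos": [0,0,0],"rotation": [0,0,0],"claw": 0},{"delta_pos": [0,0,0],"rotation": [0,0,0],"claw": 0},{"delta_pos": [0,0,0],"rotation": [0,0,0],"claw": 0}])

```text
time_s: 7.07
tcp_pos: [0.4386, 0.1179, 0.2]
eef_rot: [180.0, 0.0, 153.5]
contact_force: [-1.1, 0.7, 0.5]
grip_width: 1.002
grip_force: 0.0
```

```bash
python3 -c "
from h import *
from m import *
to((.437,.117,.2),(.437,.117,.051))
im=snap('side','s4.png');b=snap('top','t4.png')
print(proj('side',[.437,.117,.2]),proj('side',[.437,.117,.118]))
cv2.imwrite('pics/c5.png',np.hstack([cv2.resize(im[80:280,190:390],(400,400)),cv2.resize(b[80:280,200:400],(400,400))]))"
```

```text
now [0.4386 0.1179 0.2   ] [1.7998e+02 1.0000e-02 1.5351e+02] w 1.002 f 0.0 t 7.0667
(0.437, 0.117, 0.2) tool cm [ 0.1  -0.15 -0.  ] 0.2
(0.437, 0.117, 0.051) tool cm [ 0.  -0.  14.9] 14.9
[305.89661699 129.92425674] [305.40451524 162.98072811]
```

View pics/c5.png

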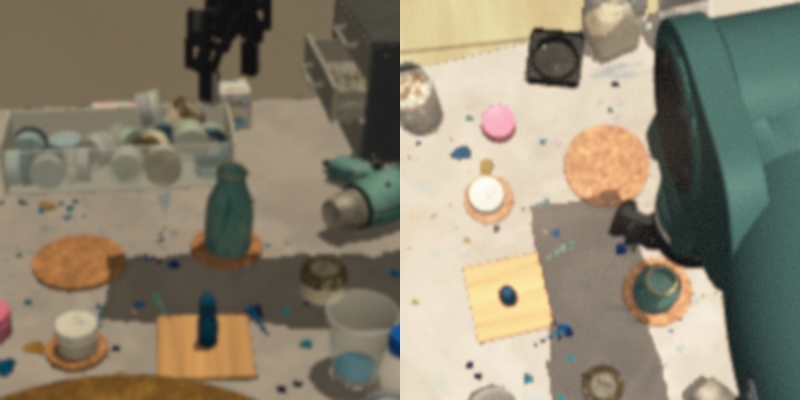

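The pigment bottle stands upright on the board (208,320), and the gripper is centred over the teal bottle (232,210). Descend and grip.

Request:
servo_tool(commands=[{"delta_pos": [0.1,-0.1,1.5],"rotation": [0,0,0],"claw": 0},{"delta_pos": [0,0,2.5],"rotation": [0,0,0],"claw": 0},{"delta_pos": [0,0,2.5],"rotation": [0,0,0],"claw": 0},{"delta_pos": [0,0,2.5],"rotation": [0,0,0],"claw": 0},{"delta_pos": [0,0,2.5],"rotation": [0,0,0],"claw": 0},{"delta_pos": [0,0,1.8],"rotation": [0,0,0],"claw": 0},{"delta_pos": [0,0,1.2],"rotation": [0,0,0],"claw": 0},{"delta_pos": [0,0,0.4],"rotation": [0,0,0],"claw": 0}])

```text
time_s: 7.83
tcp_pos: [0.4361, 0.1173, 0.0491]
eef_rot: [-179.9, -0.1, 153.5]
contact_force: [-0.4, 0.2, -0.6]
grip_width: 1.002
grip_force: 0.0
```

Request:
servo_tool(commands=[{"delta_pos": [0,0,0],"rotation": [0,0,0],"claw": 0},{"delta_pos": [0,0,0],"rotation": [0,0,0],"claw": 50},{"delta_pos": [0,0,0],"rotation": [0,0,0],"claw": 100},{"delta_pos": [0,0,0],"rotation": [0,0,0],"claw": 150},{"delta_pos": [0,0,0],"rotation": [0,0,0],"claw": 150},{"delta_pos": [0,0,0],"rotation": [0,0,0],"claw": 150},{"delta_pos": [0,0,0],"rotation": [0,0,0],"claw": 150},{"delta_pos": [0,0,0],"rotation": [0,0,0],"claw": 150}], squeeze=40)

```text
time_s: 8.5
tcp_pos: [0.438, 0.1169, 0.0521]
eef_rot: [179.9, 0.1, 153.5]
contact_force: [-1.3, 1.8, 13.8]
grip_width: 0.59
grip_force: 39.4
```

```bash
python3 -c "
from m import *
b=cv2.imread('pics/t4.png');a=cv2.imread('pics/s4.png')
print(mats('top',b,{'L':(303,162),'M':(328,225)}),mats('side',a,{'L':(229,210)}))
to((.437,.117,.13),(.618,.156,.13),(.618,.156,.05))"
```

```text
{'L': (array([0.61662473, 0.15565849]), np.float64(0.05557810683548983), np.float64(0.001249769644828931)), 'M': (array([0.44159034, 0.1117705 ]), np.float64(0.043960978951000255), np.float64(0.001727737672239868))} {'L': (array([0.61742264, 0.16142743]), np.float64(0.05867738381387026), np.float64(0.005241377146381586))}
now [0.438  0.1169 0.0521] [1.7990e+02 1.1000e-01 1.5349e+02] w 0.59 f 39.4 t 8.5
(0.437, 0.117, 0.13) tool cm [ 0.08 -0.02 -7.79] 7.8
(0.618, 0.156, 0.13) tool cm [-14.46  11.57   0.05] 18.5
(0.618, 0.156, 0.05) tool cm [ 0.02 -0.01  8.  ] 8.0
```

Request:
servo_tool(commands=[{"delta_pos": [0,0,0],"rotation": [0,0,0],"claw": 150},{"delta_pos": [0,0,-0.5],"rotation": [0,0,0],"claw": 150},{"delta_pos": [0,0,-1],"rotation": [0,0,0],"claw": 150},{"delta_pos": [0,0,-1.5],"rotation": [0,0,0],"claw": 150},{"delta_pos": [0,0,-1.5],"rotation": [0,0,0],"claw": 150},{"delta_pos": [0,0,-1],"rotation": [0,0,0],"claw": 150},{"delta_pos": [0,0,-0.5],"rotation": [0,0,0],"claw": 150},{"delta_pos": [0,0,0],"rotation": [0,0,0],"claw": 150}], squeeze=60)

```text
time_s: 9.17
tcp_pos: [0.4376, 0.1167, 0.1118]
eef_rot: [180.0, 0.1, 153.5]
contact_force: [0.5, 0.3, -3.7]
grip_width: 0.585
grip_force: 62.7
```

```bash
python3 -c "
from m import *
to((.617,.156,.112),(.617,.156,.052))
im=snap('side','s5.png')
cv2.imwrite('pics/c6.png',cv2.resize(im[80:240,220:380],(500,500)))"
```

```text
now [0.4376 0.1167 0.1118] [1.7995e+02 9.0000e-02 1.5348e+02] w 0.585 f 62.7 t 9.1667
(0.617, 0.156, 0.112) tool cm [-1.430e+01  1.153e+01  1.000e-02] 18.4
(0.617, 0.156, 0.052) tool cm [ 0.01 -0.01  6.  ] 6.0
```

View pics/c6.png

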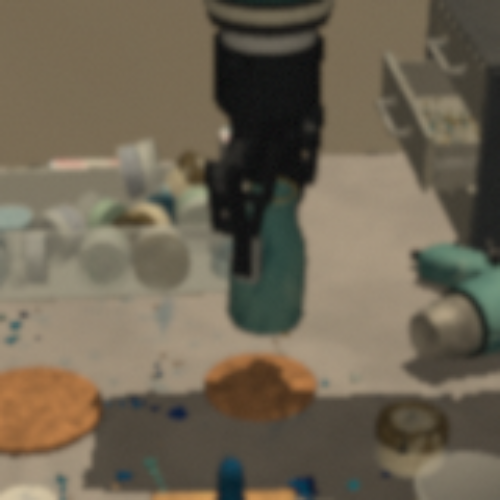

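The teal bottle hangs clear of the medium mat, leaning slightly. Carry it to the large mat.

Request:
servo_tool(commands=[{"delta_pos": [-0.8,0.6,0],"rotation": [0,0,0],"claw": 150},{"delta_pos": [-1.6,1.3,0],"rotation": [0,0,0],"claw": 150},{"delta_pos": [-2.0,1.6,0],"rotation": [0,0,0],"claw": 150},{"delta_pos": [-2.0,1.6,0],"rotation": [0,0,0],"claw": 150},{"delta_pos": [-2.0,1.6,0],"rotation": [0,0,0],"claw": 150},{"delta_pos": [-2.0,1.6,0],"rotation": [0,0,0],"claw": 150},{"delta_pos": [-1.9,1.6,0],"rotation": [0,0,0],"claw": 150},{"delta_pos": [-1.2,1.0,0],"rotation": [0,0,0],"claw": 150}])

```text
time_s: 9.88
tcp_pos: [0.6089, 0.1544, 0.1093]
eef_rot: [-180.0, -0.0, 153.5]
contact_force: [-0.8, -0.2, -3.8]
grip_width: 0.579
grip_force: 62.7
```

Request:
servo_tool(commands=[{"delta_pos": [-0.8,0.6,0],"rotation": [0,0,0],"claw": 150},{"delta_pos": [0,0,1],"rotation": [0,0,0],"claw": 150},{"delta_pos": [0,0,1],"rotation": [0,0,0],"claw": 150},{"delta_pos": [0,0,1],"rotation": [0,0,0],"claw": 150},{"delta_pos": [0,0,1],"rotation": [0,0,0],"claw": 150},{"delta_pos": [0,0,0.5],"rotation": [0,0,0],"claw": 150},{"delta_pos": [0,0,0],"rotation": [0,0,0],"claw": 150},{"delta_pos": [0,0,0],"rotation": [0,0,0],"claw": 150}])

```text
time_s: 10.55
tcp_pos: [0.616, 0.1557, 0.0657]
eef_rot: [-180.0, -0.0, 153.5]
contact_force: [0.8, -0.1, -2.4]
grip_width: 0.583
grip_force: 62.7
```

```bash
python3 -c "
from m import *
to((.617,.156,.052))
im=snap('side','s6.png');b=snap('top','t6.png')
cv2.imwrite('pics/c7.png',np.hstack([cv2.resize(im[100:260,150:310],(400,400)),cv2.resize(b[80:280,200:400],(400,400))]))"
```

```text
now [0.616  0.1557 0.0657] [-1.7999e+02 -2.0000e-02  1.5348e+02] w 0.583 f 62.7 t 10.55
(0.617, 0.156, 0.052) tool cm [-0.07  0.08  1.37] 1.4
```

View pics/c7.png

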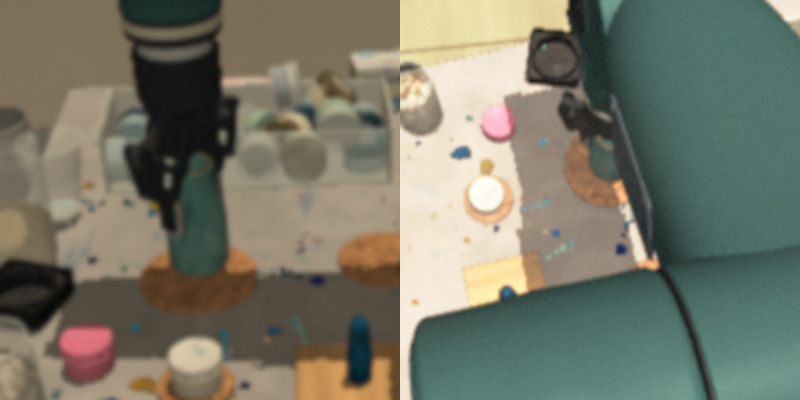

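The bottle is just above the large mat (200,240 in the left half of the crop). Lower the rest gently.

Request:
servo_tool(commands=[{"delta_pos": [0,0,0.4],"rotation": [0,0,0],"claw": 150},{"delta_pos": [0,0,0.3],"rotation": [0,0,0],"claw": 150},{"delta_pos": [0,0,0.2],"rotation": [0,0,0],"claw": 150},{"delta_pos": [0,0,0.2],"rotation": [0,0,0],"claw": 150},{"delta_pos": [0,0,0],"rotation": [0,0,0],"claw": 150},{"delta_pos": [0,0,0],"rotation": [0,0,0],"claw": 150},{"delta_pos": [0,0,0],"rotation": [0,0,0],"claw": 150}])

```text
time_s: 11.23
tcp_pos: [0.6164, 0.1557, 0.0549]
eef_rot: [180.0, 0.0, 153.5]
contact_force: [-0.3, -0.1, -2.9]
grip_width: 0.58
grip_force: 62.7
```

Request:
servo_tool(commands=[{"delta_pos": [0,0,0.1],"rotation": [0,0,0],"claw": 150},{"delta_pos": [0,0,0.1],"rotation": [0,0,0],"claw": 150},{"delta_pos": [0,0,0],"rotation": [0,0,0],"claw": 150},{"delta_pos": [0,0,0],"rotation": [0,0,0],"claw": 150}])

```text
time_s: 11.57
tcp_pos: [0.6163, 0.1557, 0.0527]
eef_rot: [-180.0, -0.0, 153.5]
contact_force: [-0.4, 0.1, -3.4]
grip_width: 0.585
grip_force: 62.7
```

Request:
servo_tool(commands=[{"delta_pos": [0,0,0.1],"rotation": [0,0,0],"claw": 150},{"delta_pos": [0,0,0.1],"rotation": [0,0,0],"claw": 150},{"delta_pos": [0,0,0],"rotation": [0,0,0],"claw": 150},{"delta_pos": [0,0,0],"rotation": [0,0,0],"claw": 150}])

```text
time_s: 11.9
tcp_pos: [0.6168, 0.1556, 0.0524]
eef_rot: [180.0, 0.1, 153.5]
contact_force: [-5.3, -1.4, 16.7]
grip_width: 0.584
grip_force: 65.7
```

Request:
servo_tool(commands=[{"delta_pos": [0,0,0.1],"rotation": [0,0,0],"claw": 150},{"delta_pos": [0,0,0],"rotation": [0,0,0],"claw": 150},{"delta_pos": [0,0,0],"rotation": [0,0,0],"claw": 150}])

```text
time_s: 12.15
tcp_pos: [0.6169, 0.1555, 0.0523]
eef_rot: [179.9, 0.2, 153.5]
contact_force: [-8.8, -3.3, 29.6]
grip_width: 0.58
grip_force: 67.4
```

Request:
servo_tool(commands=[{"delta_pos": [0,0,-0.1],"rotation": [0,0,0],"claw": 150},{"delta_pos": [0,0,-0.1],"rotation": [0,0,0],"claw": 150},{"delta_pos": [0,0,0],"rotation": [0,0,0],"claw": 90},{"delta_pos": [0,0,0],"rotation": [0,0,0],"claw": 60},{"delta_pos": [0,0,0],"rotation": [0,0,0],"claw": 30},{"delta_pos": [0,0,0],"rotation": [0,0,0],"claw": 0},{"delta_pos": [0,0,0],"rotation": [0,0,0],"claw": 0},{"delta_pos": [0,0,0],"rotation": [0,0,0],"claw": 0}], squeeze=25)

```text
time_s: 12.82
tcp_pos: [0.6164, 0.1557, 0.0517]
eef_rot: [-180.0, -0.0, 153.5]
contact_force: [-0.4, 0.1, -0.1]
grip_width: 0.998
grip_force: 0.0
```

Request:
servo_tool(commands=[{"delta_pos": [0,0,-0.8],"rotation": [0,0,0],"claw": 0},{"delta_pos": [0,0,-2],"rotation": [0,0,0],"claw": 0},{"delta_pos": [0,0,-3],"rotation": [0,0,0],"claw": 0},{"delta_pos": [0,0,-3],"rotation": [0,0,0],"claw": 0},{"delta_pos": [0,0,-3],"rotation": [0,0,0],"claw": 0},{"delta_pos": [0,0,-2.5],"rotation": [0,0,0],"claw": 0},{"delta_pos": [0,0,-1],"rotation": [0,0,0],"claw": 0},{"delta_pos": [0,0,0],"rotation": [0,0,0],"claw": 0}])

```text
time_s: 13.48
tcp_pos: [0.6174, 0.1559, 0.2081]
eef_rot: [179.9, 0.2, 153.5]
contact_force: [0.7, 0.3, -0.2]
grip_width: 1.002
grip_force: 0.0
```

```bash
python3 -c "
from m import *
to((.587,.317,.2),(.587,.317,.01))
im=snap('side','s7.png');b=snap('top','t7.png')
r=blob(b,(0,0,190),(180,70,255),(243,178),12);print('pot',r,onz('top',*r[0],.04))"
```

```text
now [0.6174 0.1559 0.2081] [179.85   0.22 153.49] w 1.002 f 0.0 t 13.4833
(0.587, 0.317, 0.2) tool cm [ 9.92 13.06  0.8 ] 16.4
(0.587, 0.317, 0.01) tool cm [ 0.07 -0.05 19.  ] 19.0
pot (array([242.27046263, 176.14946619]), array([232, 167,  20,  19, 281], dtype=int32)) [0.58658794 0.31712274 0.04      ]
```

Request:
servo_tool(commands=[{"delta_pos": [0.6,0.8,0],"rotation": [0,0,0],"claw": 0},{"delta_pos": [1.5,2.0,0],"rotation": [0,0,0],"claw": 0},{"delta_pos": [2.1,2.8,0.1],"rotation": [0,0,0],"claw": 0},{"delta_pos": [2.1,2.8,0.1],"rotation": [0,0,0],"claw": 0},{"delta_pos": [1.9,2.5,0.1],"rotation": [0,0,0],"claw": 0},{"delta_pos": [1.2,1.5,0.1],"rotation": [0,0,0],"claw": 0},{"delta_pos": [0.5,0.6,0],"rotation": [0,0,0],"claw": 0},{"delta_pos": [0,0,0],"rotation": [0,0,0],"claw": 0}])

```text
time_s: 14.25
tcp_pos: [0.5846, 0.318, 0.1995]
eef_rot: [-179.9, -0.1, 153.6]
contact_force: [0.5, 0.0, -0.1]
grip_width: 1.005
grip_force: 0.0
```

```bash
python3 -c "
from m import *
to((.587,.317,.01))
im=snap('side','s8.png');b=snap('top','t8.png')
cv2.imwrite('pics/c8.png',np.hstack([cv2.resize(im[100:280,150:330],(400,400)),cv2.resize(b[80:280,200:400],(400,400))]))"
```

```text
now [0.5846 0.318  0.1995] [-1.7992e+02 -8.0000e-02  1.5362e+02] w 1.005 f 0.0 t 14.25
(0.587, 0.317, 0.01) tool cm [-0.28  0.04 18.95] 19.0
```

View pics/c8.png

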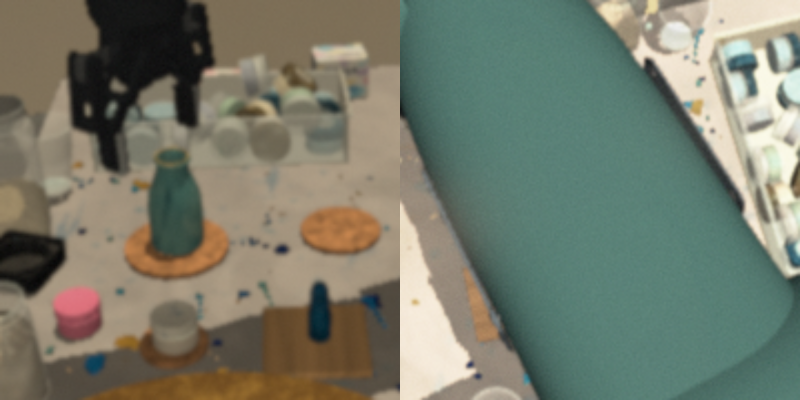

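The teal bottle stands upright on the large mat (175,205), and the gripper is above the pot. Descend and grip the pot.

Request:
servo_tool(commands=[{"delta_pos": [-0.1,0,2],"rotation": [0,0,0],"claw": 0},{"delta_pos": [0,0,3],"rotation": [0,0,0],"claw": 0},{"delta_pos": [0,0,3],"rotation": [0,0,0],"claw": 0},{"delta_pos": [0,0,3],"rotation": [0,0,0],"claw": 0},{"delta_pos": [0,0,3],"rotation": [0,0,0],"claw": 0},{"delta_pos": [0,0,2.5],"rotation": [0,0,0],"claw": 0},{"delta_pos": [0,0,1.5],"rotation": [0,0,0],"claw": 0},{"delta_pos": [0,0,0.8],"rotation": [0,0,0],"claw": 0}])

```text
time_s: 15.02
tcp_pos: [0.586, 0.3138, 0.0105]
eef_rot: [-179.9, -0.1, 153.4]
contact_force: [-0.6, -0.5, -0.3]
grip_width: 1.0
grip_force: 0.0
```

Request:
servo_tool(commands=[{"delta_pos": [0,0,0],"rotation": [0,0,0],"claw": 0},{"delta_pos": [0,0,0],"rotation": [0,0,0],"claw": 0},{"delta_pos": [0,0,0],"rotation": [0,0,0],"claw": 80},{"delta_pos": [0,0,0],"rotation": [0,0,0],"claw": 180},{"delta_pos": [0,0,0],"rotation": [0,0,0],"claw": 180},{"delta_pos": [0,0,0],"rotation": [0,0,0],"claw": 180},{"delta_pos": [0,0,0],"rotation": [0,0,0],"claw": 180},{"delta_pos": [0,0,0],"rotation": [0,0,0],"claw": 180}], squeeze=30)

```text
time_s: 15.68
tcp_pos: [0.5871, 0.3159, 0.0138]
eef_rot: [179.9, 0.1, 153.5]
contact_force: [-1.5, -0.7, 7.1]
grip_width: 0.505
grip_force: 29.6
```

```bash
python3 -c "
from m import *
to((.587,.317,.13),(.4418,.112,.13),(.4418,.112,.01))
a=cv2.imread('pics/s8.png');b=cv2.imread('pics/t7.png')
print(mats('side',a,{'M':(303,203)}))
print(smallmat(cv2.imread('pics/t7.png'))[0])"
```

```text
now [0.5871 0.3159 0.0138] [1.7994e+02 6.0000e-02 1.5349e+02] w 0.505 f 29.6 t 15.6833
(0.587, 0.317, 0.13) tool cm [  0.05   0.1  -11.62] 11.6
(0.4418, 0.112, 0.13) tool cm [  3.84 -24.83  -0.03] 25.1
(0.4418, 0.112, 0.01) tool cm [ 1.0e-02 -1.0e-02  1.2e+01] 12.0
{'M': (array([0.44197347, 0.11728907]), np.float64(0.04607447332473581), np.float64(0.0019299931749819713))}
[0.58827939 0.31487826]
```

Request:
servo_tool(commands=[{"delta_pos": [0,0,-0.8],"rotation": [0,0,0],"claw": 180},{"delta_pos": [0,0,-2],"rotation": [0,0,0],"claw": 180},{"delta_pos": [0,0,-2.5],"rotation": [0,0,0],"claw": 180},{"delta_pos": [0,0,-2.2],"rotation": [0,0,0],"claw": 180},{"delta_pos": [0.1,-0.7,-1],"rotation": [0,0,0],"claw": 180},{"delta_pos": [0.3,-2,-0.5],"rotation": [0,0,0],"claw": 180},{"delta_pos": [0.5,-3,0],"rotation": [0,0,0],"claw": 180},{"delta_pos": [0.5,-3,0],"rotation": [0,0,0],"claw": 180}])

```text
time_s: 16.35
tcp_pos: [0.5344, 0.2434, 0.1027]
eef_rot: [180.0, 0.0, 153.5]
contact_force: [0.4, -0.7, -0.3]
grip_width: 0.496
grip_force: 30.6
```

Request:
servo_tool(commands=[{"delta_pos": [0.5,-3,0],"rotation": [0,0,0],"claw": 180},{"delta_pos": [0.5,-3,0],"rotation": [0,0,0],"claw": 180},{"delta_pos": [0.5,-3,0],"rotation": [0,0,0],"claw": 180},{"delta_pos": [0.4,-3,0],"rotation": [0,0,0],"claw": 180},{"delta_pos": [0.4,-2.2,0],"rotation": [0,0,0],"claw": 180},{"delta_pos": [0.2,-1.3,0],"rotation": [0,0,0],"claw": 180},{"delta_pos": [0,-0.5,0],"rotation": [0,0,0],"claw": 180},{"delta_pos": [0,0,1],"rotation": [0,0,0],"claw": 180}])

```text
time_s: 17.02
tcp_pos: [0.4423, 0.1117, 0.094]
eef_rot: [179.9, 0.1, 153.4]
contact_force: [0.9, 1.2, -0.3]
grip_width: 0.499
grip_force: 30.6
```

Request:
servo_tool(commands=[{"delta_pos": [0,0,2],"rotation": [0,0,0],"claw": 180},{"delta_pos": [0,0,2],"rotation": [0,0,0],"claw": 180},{"delta_pos": [0,0,1.5],"rotation": [0,0,0],"claw": 180},{"delta_pos": [0,0,1],"rotation": [0,0,0],"claw": 180},{"delta_pos": [0,0,0.5],"rotation": [0,0,0],"claw": 180},{"delta_pos": [0,0,0],"rotation": [0,0,0],"claw": 180},{"delta_pos": [0,0,0],"rotation": [0,0,0],"claw": 180},{"delta_pos": [0,0,0],"rotation": [0,0,0],"claw": 180}])

```text
time_s: 17.68
tcp_pos: [0.4422, 0.1124, 0.0234]
eef_rot: [180.0, 0.1, 153.5]
contact_force: [-0.1, -0.4, -0.4]
grip_width: 0.496
grip_force: 30.6
```

```bash
python3 -c "
from m import *
to((.442,.113,.014))
im=snap('side','s9.png');b=snap('top','t9.png')
cv2.imwrite('pics/c9.png',np.hstack([cv2.resize(im[100:280,180:360],(400,400)),cv2.resize(b[80:280,200:400],(400,400))]))"
```

```text
now [0.4422 0.1124 0.0234] [1.7997e+02 5.0000e-02 1.5350e+02] w 0.496 f 30.6 t 17.6833
(0.442, 0.113, 0.014) tool cm [0.04 0.05 0.94] 0.9
```

View pics/c9.png

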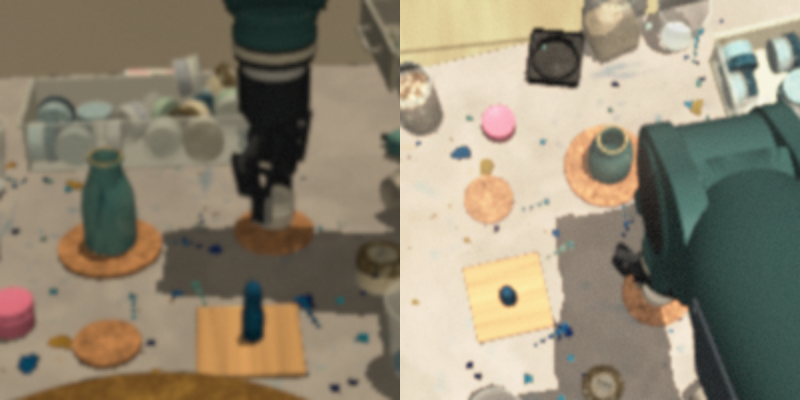

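The pot is held level just above the medium mat (272,225), the small mat is empty (107,342), and the teal bottle looks upright on the large mat. Lower and release.

Request:
servo_tool(commands=[{"delta_pos": [0,0,0.4],"rotation": [0,0,0],"claw": 180},{"delta_pos": [0,0,0.3],"rotation": [0,0,0],"claw": 180},{"delta_pos": [0,0,0.2],"rotation": [0,0,0],"claw": 180},{"delta_pos": [0,0,0.05],"rotation": [0,0,0],"claw": 180},{"delta_pos": [0,0,0],"rotation": [0,0,0],"claw": 180},{"delta_pos": [0,0,0],"rotation": [0,0,0],"claw": 180},{"delta_pos": [0,0,0],"rotation": [0,0,0],"claw": 180}])

```text
time_s: 18.37
tcp_pos: [0.4416, 0.1122, 0.0137]
eef_rot: [180.0, 0.0, 153.5]
contact_force: [-4.5, -1.8, 14.5]
grip_width: 0.494
grip_force: 31.9
```

Request:
servo_tool(commands=[{"delta_pos": [0,0,0],"rotation": [0,0,0],"claw": 110},{"delta_pos": [0,0,0],"rotation": [0,0,0],"claw": 80},{"delta_pos": [0,0,0],"rotation": [0,0,0],"claw": 40},{"delta_pos": [0,0,0],"rotation": [0,0,0],"claw": 0},{"delta_pos": [0,0,0],"rotation": [0,0,0],"claw": 0},{"delta_pos": [0,0,-1],"rotation": [0,0,0],"claw": 0},{"delta_pos": [0,0,-2.5],"rotation": [0,0,0],"claw": 0},{"delta_pos": [0,0,-3],"rotation": [0,0,0],"claw": 0}])

```text
time_s: 19.03
tcp_pos: [0.4403, 0.1121, 0.078]
eef_rot: [-179.9, -0.2, 153.5]
contact_force: [-0.3, -0.6, -0.7]
grip_width: 0.998
grip_force: 0.0
```

Request:
servo_tool(commands=[{"delta_pos": [0,0,-3],"rotation": [0,0,0],"claw": 0},{"delta_pos": [0,0,-2.5],"rotation": [0,0,0],"claw": 0},{"delta_pos": [0,0,-1],"rotation": [0,0,0],"claw": 0},{"delta_pos": [0,0,0],"rotation": [0,0,0],"claw": 0},{"delta_pos": [0,0,0],"rotation": [0,0,0],"claw": 0},{"delta_pos": [0,0,0],"rotation": [0,0,0],"claw": 0}])

```text
time_s: 19.53
tcp_pos: [0.441, 0.1121, 0.1422]
eef_rot: [-180.0, -0.1, 153.5]
contact_force: [-0.2, 0.3, -0.5]
grip_width: 1.001
grip_force: 0.0
```

```bash
python3 -c "
from m import *
to((.4552,.3009,.15),(.4552,.3009,.018))
a=snap('side','s10.png');b=snap('top','t10.png')
q=blob(b,(95,60,0),(130,255,140),(254,228),14);print('pig',q,onz('top',*q[0],.06))
t9=cv2.imread('pics/t9.png');s9=cv2.imread('pics/s9.png')
print('Smat',mats('top',t9,{'S':(244,180)}),mats('side',s9,{'S':(228,254)}))
print('teal rim',onz('top',306.5,150,.118))
for n,im,p,R in(('side',s9,(229,190),32),('top',t9,(304,158),22)):
  q=blob(im,(65,50,0),(100,255,200),p,R);print(n,q,proj(n,[.617,.156,.063]))
print('pot', blob(a,(0,0,150),(180,70,255),(303,192),16),proj('side',[.442,.1125,.024]))
"
```

```text
now [0.441  0.1121 0.1422] [-1.7996e+02 -7.0000e-02  1.5348e+02] w 1.001 f 0.0 t 19.5333
(0.4552, 0.3009, 0.15) tool cm [ 7.16 17.53 -0.78] 18.9
(0.4552, 0.3009, 0.018) tool cm [-2.00e-02  1.00e-02  1.32e+01] 13.2
pig (array([253.5, 227.5]), array([251, 224,   6,   8,  40], dtype=int32)) [0.44702623 0.30105428 0.06      ]
Smat {'S': (array([0.58865388, 0.31530327]), np.float64(0.0312245143959477), np.float64(0.0024914539375632053))} {'S': (array([0.59604168, 0.27913827]), np.float64(0.06715432820977925), np.float64(0.02121676143822615))}
teal rim [0.61011619 0.15401586 0.118     ]
side (array([228.32596685, 194.36878453]), array([218, 174,  22,  40, 724], dtype=int32)) [227.67099753 189.61749548]Traceback (most recent call last):
  File "<string>", line 10, in <module>
    q=blob(im,(65,50,0),(100,255,200),p,R);print(n,q,proj(n,[.617,.156,.063]))
  File "m.py", line 23, in blob
    n,l,s,c=cv2.connectedComponentsWithStats(m);i=1+np.argmax(s[1:,4]);return c[i],s[i]
                                                    ~~~~~~~~~^^^^^^^^^
    return _wrapfunc(a, 'argmax', axis=axis, out=out, **kwds)
    return bound(*args, **kwds)
ValueError: attempt to get argmax of an empty sequence
```

Request:
servo_tool(commands=[{"delta_pos": [0.4,0.9,0],"rotation": [0,0,0],"claw": 0},{"delta_pos": [0.9,2.1,0],"rotation": [0,0,0],"claw": 0},{"delta_pos": [1.3,3.2,0],"rotation": [0,0,0],"claw": 0},{"delta_pos": [1.5,3.5,0],"rotation": [0,0,0],"claw": 0},{"delta_pos": [1.4,3.5,0],"rotation": [0,0,0],"claw": 0},{"delta_pos": [1.1,2.5,0],"rotation": [0,0,0],"claw": 0},{"delta_pos": [0.6,1.3,0],"rotation": [0,0,0],"claw": 0},{"delta_pos": [0.2,0.5,0],"rotation": [0,0,0],"claw": 0}])

```text
time_s: 20.3
tcp_pos: [0.4529, 0.304, 0.1425]
eef_rot: [-180.0, -0.0, 153.6]
contact_force: [0.3, -0.1, -0.8]
grip_width: 1.002
grip_force: 0.0
```

Request:
servo_tool(commands=[{"delta_pos": [0,0,0],"rotation": [0,0,0],"claw": 0},{"delta_pos": [0,0,0],"rotation": [0,0,0],"claw": 0},{"delta_pos": [0,0,2],"rotation": [0,0,0],"claw": 0},{"delta_pos": [0,0,3],"rotation": [0,0,0],"claw": 0}])

```text
time_s: 20.63
tcp_pos: [0.455, 0.3011, 0.0949]
eef_rot: [179.8, 0.2, 153.4]
contact_force: [0.5, 1.0, -0.5]
grip_width: 1.0
grip_force: 0.0
```

```bash
python3 -c "
from m import *
to((.4535,.3009,.02))"
```

```text
now [0.455  0.3011 0.0949] [1.798e+02 1.700e-01 1.534e+02] w 1.0 f 0.0 t 20.6333
(0.4535, 0.3009, 0.02) tool cm [ 0.15 -0.11  7.49] 7.5
```

Request:
servo_tool(commands=[{"delta_pos": [0.1,0,2.5],"rotation": [0,0,0],"claw": 0},{"delta_pos": [0,0,2.4],"rotation": [0,0,0],"claw": 0},{"delta_pos": [0,0,1.5],"rotation": [0,0,0],"claw": 0},{"delta_pos": [0,0,0.9],"rotation": [0,0,0],"claw": 0},{"delta_pos": [0,0,0],"rotation": [0,0,0],"claw": 0},{"delta_pos": [0,0,0],"rotation": [0,0,0],"claw": 0},{"delta_pos": [0,0,0],"rotation": [0,0,0],"claw": 100},{"delta_pos": [0,0,0],"rotation": [0,0,0],"claw": 200}])

```text
time_s: 21.3
tcp_pos: [0.4532, 0.3023, 0.0214]
eef_rot: [179.9, 0.1, 153.5]
contact_force: [0.1, 0.6, -0.2]
grip_width: 0.747
grip_force: 0.0
```

Request:
servo_tool(commands=[{"delta_pos": [0,0,0],"rotation": [0,0,0],"claw": 255},{"delta_pos": [0,0,0],"rotation": [0,0,0],"claw": 255},{"delta_pos": [0,0,0],"rotation": [0,0,0],"claw": 255},{"delta_pos": [0,0,0],"rotation": [0,0,0],"claw": 255},{"delta_pos": [0,0,0],"rotation": [0,0,0],"claw": 255}], squeeze=25)

```text
time_s: 21.72
tcp_pos: [0.4527, 0.3023, 0.0207]
eef_rot: [180.0, 0.0, 153.5]
contact_force: [-0.7, -0.9, 5.1]
grip_width: 0.25
grip_force: 24.7
```

```bash
python3 -c "
from m import *
p=manip.sense()['tcp_pos']
to((*p[:2],.12),(.5885,.315,.12),(.5885,.315,p[2]))"
```

```text
now [0.4527 0.3023 0.0207] [1.7998e+02 2.0000e-02 1.5349e+02] w 0.25 f 24.7 t 21.7167
(np.float64(0.45267147037721606), np.float64(0.3023365506381721), 0.12) tool cm [-0.    0.   -9.93] 9.9
(0.5885, 0.315, 0.12) tool cm [-1.159e+01  7.200e+00  1.000e-02] 13.6
(0.5885, 0.315, np.float64(0.020650293300365778)) tool cm [ 0.   -0.    9.93] 9.9
```

Request:
servo_tool(commands=[{"delta_pos": [0,0,-0.8],"rotation": [0,0,0],"claw": 255},{"delta_pos": [0,0,-2],"rotation": [0,0,0],"claw": 255},{"delta_pos": [0,0,-2.2],"rotation": [0,0,0],"claw": 255},{"delta_pos": [-0.4,0.2,-1],"rotation": [0,0,0],"claw": 255},{"delta_pos": [-1.2,0.8,0],"rotation": [0,0,0],"claw": 255},{"delta_pos": [-2.2,1.4,0],"rotation": [0,0,0],"claw": 255},{"delta_pos": [-2.5,1.5,0],"rotation": [0,0,0],"claw": 255},{"delta_pos": [-2.4,1.5,0],"rotation": [0,0,0],"claw": 255}])

```text
time_s: 22.38
tcp_pos: [0.5556, 0.3118, 0.0812]
eef_rot: [180.0, 0.0, 153.5]
contact_force: [-0.1, 0.6, 0.3]
grip_width: 0.249
grip_force: 24.6
```

Request:
servo_tool(commands=[{"delta_pos": [-1.7,1.1,0],"rotation": [0,0,0],"claw": 255},{"delta_pos": [-0.9,0.5,0],"rotation": [0,0,0],"claw": 255},{"delta_pos": [-0.3,0.2,1],"rotation": [0,0,0],"claw": 255},{"delta_pos": [0,0,2],"rotation": [0,0,0],"claw": 255},{"delta_pos": [0,0,1.5],"rotation": [0,0,0],"claw": 255},{"delta_pos": [0,0,0.6],"rotation": [0,0,0],"claw": 255},{"delta_pos": [0,0,0],"rotation": [0,0,0],"claw": 255},{"delta_pos": [0,0,0],"rotation": [0,0,0],"claw": 255}])

```text
time_s: 23.05
tcp_pos: [0.5881, 0.3149, 0.0296]
eef_rot: [-180.0, -0.0, 153.5]
contact_force: [0.1, -0.2, -0.0]
grip_width: 0.247
grip_force: 24.6
```

```bash
python3 -c "
from m import *
to((.5885,.315,.0207))
im=snap('side','s11.png');b=snap('top','t11.png')
cv2.imwrite('pics/c11.png',np.hstack([cv2.resize(im[120:280,150:310],(400,400)),cv2.resize(b[80:280,200:400],(400,400))]))"
```

```text
now [0.5881 0.3149 0.0296] [-1.7999e+02 -1.0000e-02  1.5350e+02] w 0.247 f 24.6 t 23.05
(0.5885, 0.315, 0.0207) tool cm [-0.03  0.02  0.89] 0.9
```

View pics/c11.png

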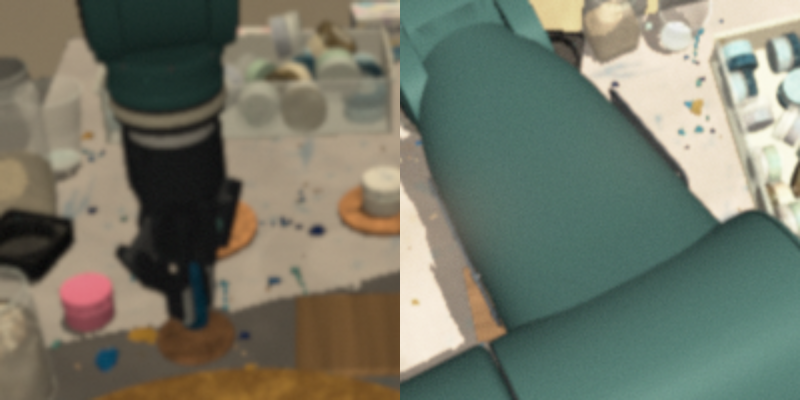

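The bottle is centred above the small mat (197,335). Lower, release and lift away.

Request:
servo_tool(commands=[{"delta_pos": [0,0,0.4],"rotation": [0,0,0],"claw": 255},{"delta_pos": [0,0,0.3],"rotation": [0,0,0],"claw": 255},{"delta_pos": [0,0,0.15],"rotation": [0,0,0],"claw": 255},{"delta_pos": [0,0,0.05],"rotation": [0,0,0],"claw": 255},{"delta_pos": [0,0,0],"rotation": [0,0,0],"claw": 255},{"delta_pos": [0,0,0],"rotation": [0,0,0],"claw": 255},{"delta_pos": [0,0,0],"rotation": [0,0,0],"claw": 255}])

```text
time_s: 23.73
tcp_pos: [0.5885, 0.3149, 0.0207]
eef_rot: [180.0, 0.0, 153.5]
contact_force: [-2.6, -0.6, 5.8]
grip_width: 0.245
grip_force: 25.0
```

Request:
servo_tool(commands=[{"delta_pos": [0,0,0],"rotation": [0,0,0],"claw": 255},{"delta_pos": [0,0,0],"rotation": [0,0,0],"claw": 170},{"delta_pos": [0,0,0],"rotation": [0,0,0],"claw": 110},{"delta_pos": [0,0,0],"rotation": [0,0,0],"claw": 50},{"delta_pos": [0,0,0],"rotation": [0,0,0],"claw": 0},{"delta_pos": [0,0,0],"rotation": [0,0,0],"claw": 0},{"delta_pos": [0,0,-1],"rotation": [0,0,0],"claw": 0},{"delta_pos": [0,0,-2.5],"rotation": [0,0,0],"claw": 0}])

```text
time_s: 24.4
tcp_pos: [0.5869, 0.3142, 0.0534]
eef_rot: [-179.8, -0.2, 153.5]
contact_force: [0.4, -0.4, -1.0]
grip_width: 1.005
grip_force: 0.0
```

Request:
servo_tool(commands=[{"delta_pos": [0,0,-3],"rotation": [0,0,0],"claw": 0},{"delta_pos": [0,0,-3],"rotation": [0,0,0],"claw": 0},{"delta_pos": [0,0,-3],"rotation": [0,0,0],"claw": 0},{"delta_pos": [0,0,-3],"rotation": [0,0,0],"claw": 0},{"delta_pos": [1.5,0,-2],"rotation": [0,0,0],"claw": 0},{"delta_pos": [3,0,-1],"rotation": [0,0,0],"claw": 0},{"delta_pos": [3,0,0],"rotation": [0,0,0],"claw": 0},{"delta_pos": [3,0,0],"rotation": [0,0,0],"claw": 0}])

```text
time_s: 25.07
tcp_pos: [0.4938, 0.3622, 0.2068]
eef_rot: [179.9, 0.1, 153.4]
contact_force: [0.0, -0.3, -1.0]
grip_width: 1.005
grip_force: 0.0
```

Request:
servo_tool(commands=[{"delta_pos": [3,1,0],"rotation": [0,0,0],"claw": 0},{"delta_pos": [3,1,0],"rotation": [0,0,0],"claw": 0},{"delta_pos": [3,1,0],"rotation": [0,0,0],"claw": 0},{"delta_pos": [3,1,0],"rotation": [0,0,0],"claw": 0},{"delta_pos": [3,1,0],"rotation": [0,0,0],"claw": 0},{"delta_pos": [3,1,0],"rotation": [0,0,0],"claw": 0},{"delta_pos": [1,0,0],"rotation": [0,0,0],"claw": 0},{"delta_pos": [0,0,0],"rotation": [0,0,0],"claw": 0}])

```text
time_s: 25.73
tcp_pos: [0.3493, 0.5014, 0.206]
eef_rot: [180.0, -0.0, 153.7]
contact_force: [0.0, -0.8, 0.5]
grip_width: 1.0
grip_force: 0.0
```

```bash
python3 -c "
from m import *
to()
im=snap('side','s12.png');b=snap('top','t12.png')
cv2.imwrite('pics/c12.png',np.hstack([cv2.resize(im[110:290,150:330],(400,400)),cv2.resize(b[80:280,200:400],(400,400))]))
for nm,p in (('pigtop',(.5885,.315,.071)),('pottop',(.442,.1125,.04)),('tealtop',(.617,.156,.118))): print(nm,proj('side',p),proj('top',p))
r=blob(b,(0,0,190),(180,70,255),(329,222),14);print('pot',onz('top',*r[0],.04))
"
```

```text
now [0.3493 0.5014 0.206 ] [ 1.7998e+02 -1.0000e-02  1.5365e+02] w 1.0 f 0.0 t 25.7333
pigtop [225.65265971 227.963889  ] [242.0600042  171.65916478]
pottop [303.00096941 190.57631816] [329.25695642 222.73688735]
tealtop [225.44925188 168.97921331] [305.32542655 147.38383682]
pot [0.44020139 0.11120563 0.04      ]
```

View pics/c12.png

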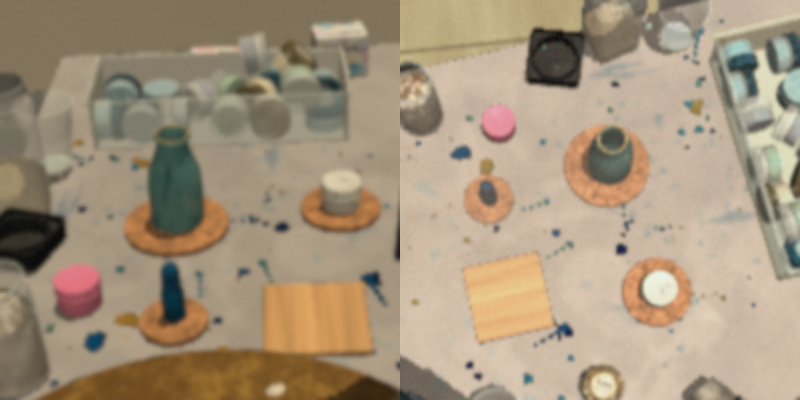

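All three containers are upright in the middle of their mats: bottle top (243,172), pot (330,224) and teal rim (306,149) in top-view pixels, each within about 2 px of where it should be. The bystanders have not moved.

Request:
servo_tool(commands=[{"delta_pos": [0,0,0],"rotation": [0,0,0],"claw": 0},{"delta_pos": [0,0,0],"rotation": [0,0,0],"claw": 0},{"delta_pos": [0,0,0],"rotation": [0,0,0],"claw": 0},{"delta_pos": [0,0,0],"rotation": [0,0,0],"claw": 0}])

```text
time_s: 26.17
tcp_pos: [0.3519, 0.4998, 0.2053]
eef_rot: [180.0, 0.0, 153.4]
contact_force: [-0.3, -0.1, 1.0]
grip_width: 0.996
grip_force: 0.0
```

```bash
python3 -c "
from h import *
print(order.job_done())"
```

```text
the job is handed in; nothing more can be done
None
```

I handed the job in at about 26 s: the last pictures show the pigment bottle, white pot and teal bottle upright near the middle of the smallest, middle-sized and largest mats, with the bystanders unmoved; the hand-in returned no verdict.

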